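# Close the egg box on the kitchen counter

### The job

Two lidded steel boxes stand open on the kitchen counter. Shut the egg box: push its leaning lid from behind until it is past upright, then let it swing fully shut by its own weight, without pressing or carrying it down. Leave the spoon box standing open.

Things in the scene. Friction and masses are not known exactly. Their poses are not given: they have to be found in the camera images.
- egg_box: The wider of two plain stainless boxes, holding eight eggs; fixed. 150 mm deep (its x), 210 wide (its y), 100 high. Origin: centre of its underside, on the counter; x points from its open front to its hinge side, away from the robot within about 20 degrees; z up. The hinge axis runs along y at x = +75, z = 100 mm.
- egg_lid (a joint): Egg box lid's angle, rad: 0 shut, 1.57 upright, 1.92 fully open, leaning back on its stop (the start). Flat steel plate, 150 mm from hinge to free edge, 210 wide, 4 thick, about 0.35 kg; a 14 mm lip is folded inward at the free edge. Free hinge, slightly damped: pushed from behind to below about 1.5 rad it falls shut in about a second; let go above that, it falls back open.
- spoon_box: The narrower box, holding white spoons; fixed, same depth, height, lid and hinge as the egg box but only 130 mm wide (its y). Origin and axes likewise. It stands to the left or right of the egg box, at least 60 mm clear of it.
- spoon_lid (a joint): Angle of the spoon box's lid, rad, as for egg_lid; it starts fully open at 1.92 and must be left open.
Not all that is in view belongs to the job. What is shaped like the spoon_box but pink or yellow is not meant.

How it is judged:
By the outcome, as a careful person would: the job done as asked, in the order asked, and still so for the second after the job is handed in, with the robot touching nothing.
It also fails if it takes over 29 s, if anything falls off the work surface, if the arm or the gripper's body presses on something with over 40 N, if the wrist force passes 120 N, or if a joint passes its speed limit or range.

### The arm

A 7-joint arm with a two-finger parallel gripper is mounted at the origin on the work surface. World frame = base frame: x ahead of the robot, y to its left, z up, the work surface at z = 0. Lengths are in m, angles in degrees, forces in N, time in s.
With the tool pointing down it reaches from about 0.4 to 0.85 m from the base axis. Payload 10.4 kg.
Tool frame: the origin (TCP) lies between the finger pads; the fingertips stand manip.nose_length ahead of it and the grasp point (between the pads) lies 2 mm behind it (manip.nose_length is the distance from the TCP to the fingertips, in m); z points along the fingers, y is the direction in which the jaws open and shut (so a half turn about z gives the same grasp; the last joint's range is limited). The gripper opens to 85 mm and grips with 20 to 120 N. Pads are 22 mm wide; open, the fingers measure 114 mm over their backs; the gripper's body (76 mm by 85 mm) begins 54 mm behind the grasp point. The pads swing forward as they close: fully open they stand 13 mm farther back than shut.
Start: joints at [-74.061, 19.034, -3.707, 83.658, 1.238, 77.344, -5.071], TCP at [0.185, 0.597, 0.248] pointing down, gripper open.
Joint ranges: [-148.97, 148.97], [-28.65, 121.19], [-84.17, 76.75], [9.2, 138.47], [-72.65, 252.65], [3.7, 117.97], [-149.18, 149.18]. Speed limits (degrees/s): [127.2, 127.2, 159.86, 159.86, 180, 180, 180].

### API

Orientations are given as [roll, pitch, yaw] about the fixed x, y, z axes, in that order (R = Rz(yaw) Ry(pitch) Rx(roll)).
In Python, from rig import manip gives the robot as it stands. The module is installed in compiled form; this text tells all that it offers. Calls block until the motion is done:
- manip.move_to(position, orientation): joint-space move of the TCP to a pose.
- manip.move_linear(position, rotation=None, rate=0.15): straight line of the TCP; rotation=None keeps the orientation; rate is the mean speed in m/s.
- manip.move_joints(angles): joint-space move.
- manip.gripper_to(opening, f_grip=None): opening from 0.0 (shut) to 1.0 (fully open); f_grip is the grip in N (None keeps the last); returns when the fingers have stopped.
- manip.sleep(seconds).
- manip.solve_ik(position, orientation): joint angles nearest the present ones, or None.
- manip.camera(name): name is "side" or "top" or "wrist"; returns the picture (420x560x3 uint8, red, green, blue); there is no depth.
- manip.camera_info(name): a dict with "fx", "fy", "cx", "cy" (pixels), "k1" (the pictures are not rectified: a ray, as slopes to the right and down, at radius r is drawn at 1 + k1 r^2 times it, then the intrinsics apply), "position" and "orientation" of the camera in the world. Camera axes: x right, y up, looking along -z (the intrinsics and any distortion apply to the point x, -y, -z); pixel columns grow to the right and rows downward; lengths in m; the calibration is good to about 2 mm. A picture is of the moment at which its call begins: read the wrist's pose just before it. camera_info takes no time and is no camera call; for the wrist camera it gives the pose at the moment of the call.
A pose or a line that the arm cannot do raises manip.Unreachable and nothing moves.
- manip.job_done(): hands the job in, once; it reports no verdict.
Trained networks look in the newest picture that a camera, given by its name, has taken for a name from the list of things; names that differ only in an ending like _2 or _b are one class to them, and where a whole thing is asked for, a point or a joint stands for the part that bears it (a point fixed in the world has none). Each returns a list of dicts, best first, with "conf" (0 to 1); they miss things now and then, are a little off and sometimes report something else, mostly with a low value. They report only what shows in the picture. A call takes as long as a camera call. They do not tell look-alikes from the thing itself.
- manip.regions_of(camera, label): "region" (420x560 bool, what is visible of it) and "position" ([column, row] in pixels, amid what is visible of it).
- manip.mark_of(camera, label): "position" ([column, row] in pixels: a listed point, or the origin of a listed thing).
Readings, each from a call of its own:
- manip.get_time_s(): time.
- manip.get_q(): joint angles.
- manip.get_dq(): joint speeds.
- manip.get_joint_torque(): joint torques, N m.
- manip.get_ee_pos(): TCP position.
- manip.get_ee_rot(): TCP orientation.
- manip.get_force(): force on the tool from outside, world axes, zero at the start.
- manip.get_ft_torque(): the same for the moment, N m.
- manip.get_grip_width(): opening from 0.0 (shut) to 1.0 (fully open).
Only numpy, scipy, OpenCV 4.12 (cv2) and the standard library are available. Lean on these libraries where they do the work, as an engineer would, in place of code of your own. Each camera call takes 0.05 s, during which the arm holds its last target.

## Working session

There is one attempt and no reset: what is moved stays moved. The work goes in short steps, each a Python script; the robot and the scene stay as the last script left them, time stands still between calls to the robot, and variables do not carry over. Pictures are saved under pics/ and viewed, and the job is handed in when it is done.

```bash
mkdir -p pics; python3 - <<'E'
from rig import manip
import cv2
print(manip.get_time_s(), manip.nose_length)
for n in ["side","top","wrist"]:
    im=manip.camera(n); cv2.imwrite(f"pics/a_{n}.png",im[:,:,::-1])
    print(n,manip.camera_info(n))
    for l in ["egg_box","egg_lid","spoon_box","spoon_lid"]:
        r=manip.regions_of(n,l); print(l,[(round(d["conf"],2),d["position"],int(d["region"].sum())) for d in r])
        r=manip.mark_of(n,l); print('  mark',[(round(d["conf"],2),d["position"]) for d in r])
print(manip.get_time_s())
E
```

```text
0.0 0.017
side {'fx': 486.205544753913, 'fy': 486.205544753913, 'cx': 282.05993248666243, 'cy': 220.90440365150408, 'k1': -0.09437884357872188, 'position': array([ 0.11043301, -0.74302411,  0.99208311]), 'orientation': array([ 45.27812652,  -0.56541313, -23.02432845])}
egg_box [(0.61, [366.8, 292.6], 11660)]
  mark [(0.87, [338.4, 321.6])]
egg_lid [(0.65, [391.1, 266.9], 4359)]Traceback (most recent call last):
  File "<stdin>", line 9, in <module>
ValueError: it knows: egg_box, spoon_box
```

```bash
python3 - <<'E'
from rig import manip
import cv2
for n in ["top","wrist"]:
    im=manip.camera(n); cv2.imwrite(f"pics/a_{n}.png",im[:,:,::-1])
    print(n,manip.camera_info(n))
for n in ["side","top"]:
    for l in ["egg_box","spoon_box"]:
        r=manip.mark_of(n,l); print(n,l,'  mark',[(round(d["conf"],2),d["position"]) for d in r])
print(manip.get_time_s())
E
```

```text
top {'fx': 451.3633967578611, 'fy': 451.3633967578611, 'cx': 276.2881332695083, 'cy': 207.32843425460592, 'k1': -0.09993510559512467, 'position': array([0.42454224, 0.09298485, 1.01497428]), 'orientation': array([  3.70784532,  -1.68256071, -91.47287121])}
wrist {'fx': 342.672040787059, 'fy': 342.672040787059, 'cx': 279.3228696204653, 'cy': 210.88157702355716, 'k1': -0.04543140520003591, 'position': array([0.11037341, 0.62000666, 0.37360675]), 'orientation': array([-1.78686337e+01,  4.92880481e-02,  7.28328103e+01])}
side egg_box   mark [(0.87, [338.4, 321.6])]
side spoon_box   mark [(0.9, [318.8, 180.1]), (0.84, [258.7, 227.5]), (0.63, [182.5, 199.1])]
top egg_box   mark [(0.86, [387.2, 196.1])]
top spoon_box   mark [(0.81, [139.0, 311.4]), (0.8, [162.8, 122.3]), (0.67, [222.0, 229.1])]
0.5
```

View pics/a_side.png

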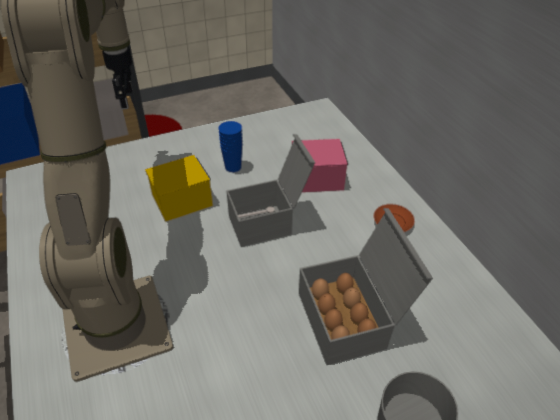

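View pics/a_top.png

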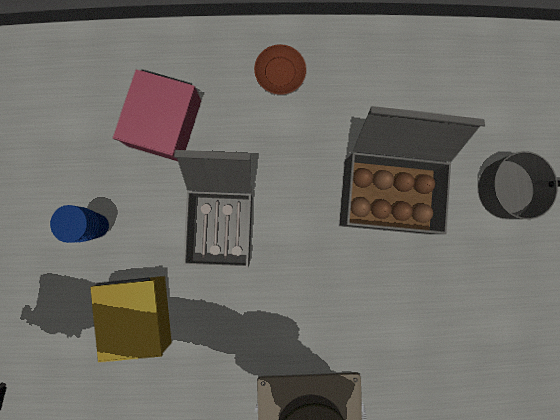

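The egg box, brown eggs inside, is at top (395,195) and side (345,310). The grey spoon box is at top (220,229) and side (260,210). The pink (158,112) and yellow (131,320) boxes are look-alikes. Only one box holds eggs, so I'll enlarge it to confirm and measure its corners.

```bash
python3 - <<'E'
import cv2
a=cv2.imread("pics/a_top.png")[85:255,320:500]; cv2.imwrite("pics/b_top.png",cv2.resize(a*1,None,fx=4,fy=3.5,interpolation=cv2.INTER_CUBIC))
a=cv2.imread("pics/a_side.png")[205:365,290:440]; cv2.imwrite("pics/b_side.png",cv2.resize(a,None,fx=3.75,fy=3.75,interpolation=cv2.INTER_CUBIC))
E
python3 -c "print()"
```

```text
(no output)
```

View pics/b_top.png

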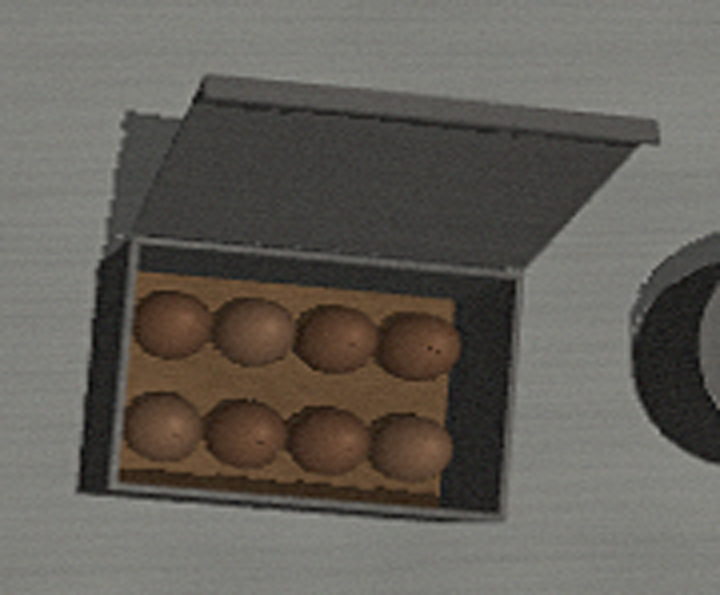

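View pics/b_side.png

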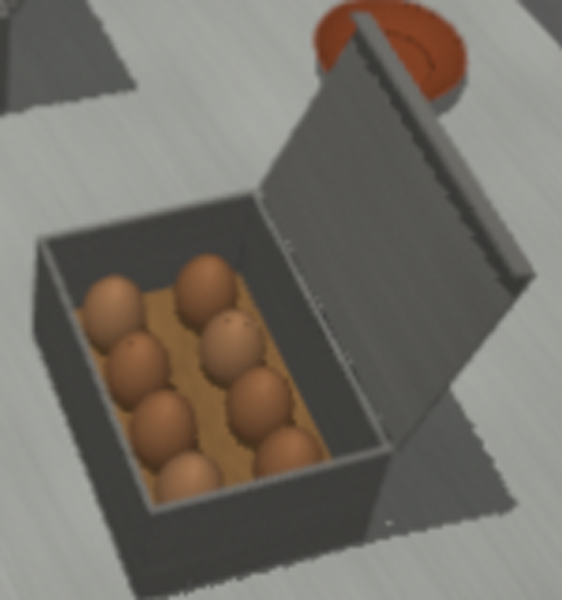

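```bash
cat > h.py <<'E'
import numpy as np
from scipy.spatial.transform import Rotation as R
from rig import manip
def proj(n,P,info=None):
    i=info or manip.camera_info(n)
    c=R.from_euler('xyz',i['orientation'],degrees=True).inv().apply(np.atleast_2d(P)-i['position'])
    s=np.c_[c[:,0]/-c[:,2],-c[:,1]/-c[:,2]]
    s=s*(1+i['k1']*(s**2).sum(1,keepdims=True))
    return s*[i['fx'],i['fy']]+[i['cx'],i['cy']]
def boxpts(p,L): 
    c,s=np.cos(p[2]),np.sin(p[2]); L=np.array(L,float)
    return np.c_[p[0]+c*L[:,0]-s*L[:,1],p[1]+s*L[:,0]+c*L[:,1],L[:,2]]
E
python3 - <<'E'
from h import *
from scipy.optimize import least_squares
L=[[-.075,.105,.1],[-.075,-.105,.1],[.075,.105,.1],[.075,-.105,.1]]
T=np.array([[348,224.1],[445.75,232.4],[353.75,153.6],[450.25,162.1]])
S=np.array([[300.7,269],[330,341],[359.3,255.7],[394,324.5]])
f=lambda p: np.r_[(proj("top",boxpts(p,L))-T).ravel(),(proj("side",boxpts(p,L))-S).ravel()]
r=least_squares(f,[.45,-.13,0]); print(r.x,np.degrees(r.x[2])); print(f(r.x).reshape(-1,2).round(1))
a=1.92
tip=[[.075-.15*np.cos(a),y,.1+.15*np.sin(a)] for y in(.105,-.105)]
print(boxpts(r.x,tip)); print("lidtip top",proj("top",boxpts(r.x,tip)),"side",proj("side",boxpts(r.x,tip)))
E
```

```text
[ 0.50842469 -0.19284129 -0.11729051] -6.720251072858374
[[-0.6 -0.4]
 [ 0.9  0.4]
 [-0.6 -2.2]
 [ 0.8 -0.4]
 [-1.5 -0.9]
 [-0.3  1.3]
 [-1.7 -0.6]
 [ 0.6  0.7]]
[[ 0.64616651 -0.10334518  0.24094682]
 [ 0.62159194 -0.31190234  0.24094682]]
lidtip top [[370.95919416 108.16091119]
 [484.04095022 121.22287614]] side [[385.91349464 209.29234211]
 [430.44809093 279.33184549]]
```

Lid-tip predictions match both pictures: top (371,108)/(484,121) and side (386,209)/(430,279). So the box is at (0.508, -0.193), yaw -6.7°, with its lid at 1.92 rad. Next I check IK and plan the approach.

```bash
cat >> h.py <<'E'
BOX=np.array([0.5084,-0.1928,-0.1173])
def bx(x,z,y=0.): return boxpts(BOX,[[x,y,z]])[0]
E
python3 - <<'E'
from h import *
print(manip.get_ee_rot(), manip.get_ee_pos())
for yaw in (-6.7,173.3):
    for x,z in((.185,.40),(.185,.225),(.07,.225)):
        q=manip.solve_ik(bx(x,z),[180,0,yaw]); print(yaw,bx(x,z).round(3),None if q is None else np.round(q,0))
print(manip.solve_ik([.25,.55,.42],manip.get_ee_rot()),manip.get_time_s())
E
```

```text
[ 1.79996007e+02 -2.08392849e-03  1.62765242e+02] [0.18516555 0.59696209 0.2483039 ]
-6.7 [ 0.692 -0.214  0.4  ] [ -9.  39.  51.  49. -30. 102. -69.]
-6.7 [ 0.692 -0.214  0.225] [-17.  42.  53.  70. -32.  84. -64.]
-6.7 [ 0.578 -0.201  0.225] [-28.  27.  58.  90. -23.  76. -64.]
173.3 [ 0.692 -0.214  0.4  ] [-10.  39.  54.  49. -32. 103. 112.]
173.3 [ 0.692 -0.214  0.225] [-14.  40.  48.  70. -29.  83. 114.]
173.3 [ 0.578 -0.201  0.225] [-25.  25.  53.  90. -20.  75. 114.]
[-69.11974341  14.94115189  -1.01433645  68.66450993   0.26086502
  96.39261741   2.69451139] 0.5
```

```bash
python3 - <<'E'
from h import *
import cv2
manip.move_linear([.185,.597,.42],rate=.2)
q=manip.get_q(); print(np.round(q,1))
manip.gripper_to(0.0)
q2=np.array(q); q2[0]=17; q2[2]=0;q2[4]=0; q2[6]=-75
manip.move_joints(list(q2))
print(manip.get_ee_pos(),manip.get_ee_rot(),manip.get_time_s())
for x,z in((.185,.40),(.185,.225),(.07,.225)):
    q=manip.solve_ik(bx(x,z),[180,0,-6.72]); print(None if q is None else np.round(q,0))
im=manip.camera("side"); cv2.imwrite("pics/c_side.png",im[:,:,::-1])
E
```

```text
[-74.8  17.9  -3.   65.    0.9  97.2  -4.8]
[ 0.58342501 -0.22505442  0.41891266] [-1.79952652e+02  1.10808461e-01 -1.89820110e+00] 5.475
[ 13.  33.   0.  47.  -0. 101. -83.]
[ 14.  32.  -1.  68.   0.  80. -83.]
[ 16.  18.  -1.  88.   0.  74. -82.]
```

View pics/c_side.png

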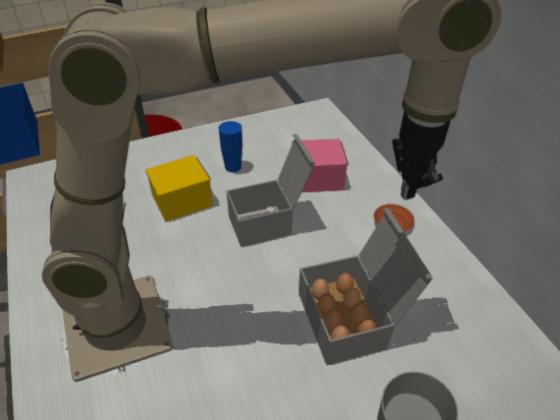

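The arm is high, with the gripper shut at side (410,185), above and clear of the open egg lid. Both lids are still open. Now I go behind the lid and down.

```bash
python3 - <<'E'
from h import *
import cv2
manip.move_to(bx(.19,.42),[180,0,-6.72])
manip.move_linear(bx(.19,.225),rate=.2)
print(manip.get_ee_pos(),manip.get_ee_rot(),manip.get_force(),manip.get_time_s())
for n in("side","top"):
    im=manip.camera(n); cv2.imwrite(f"pics/d_{n}.png",im[:,:,::-1])
E
```

```text
[ 0.69755691 -0.2153556   0.22707483] [ 1.79977706e+02 -1.58569516e-01 -6.73281210e+00] [-0.53333569  0.11460392  0.09930672] 7.1833
```

View pics/d_side.png

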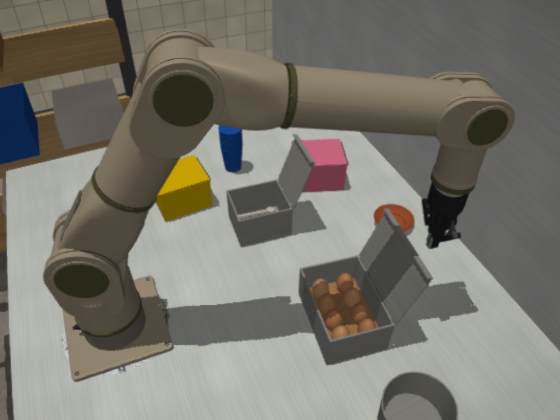

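View pics/d_top.png

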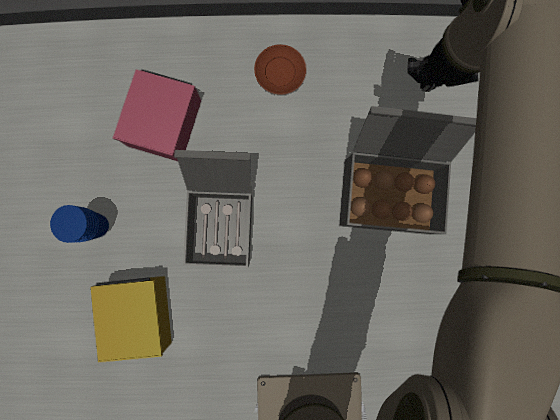

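The gripper is behind the lid and clear of it: side (440,235), top (425,70). Now I push toward the robot.

```bash
python3 - <<'E'
from h import *
import cv2
manip.move_linear(bx(.15,.225),rate=.12); print(manip.get_force(),manip.get_time_s())
manip.move_linear(bx(.088,.225),rate=.06)
print(manip.get_ee_pos(),manip.get_force(),manip.get_time_s())
im=manip.camera("side"); cv2.imwrite("pics/e_side.png",im[:,:,::-1])
E
```

```text
[ 0.82125453 -0.02389518  0.75273622] 7.7667
[ 0.59649708 -0.20339996  0.22786727] [ 0.77797364  0.0495554  13.11843931] 8.95
```

View pics/e_side.png

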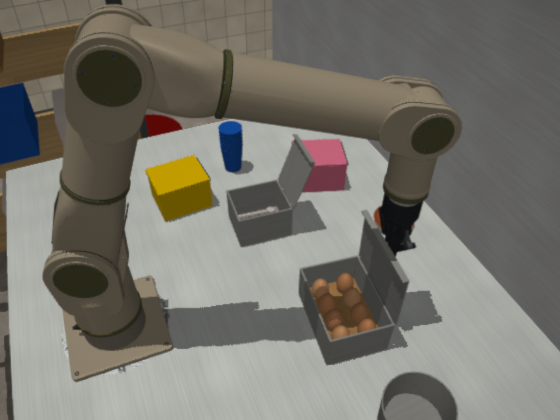

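The lid is nearly upright: its free edge has moved to side (365,222)–(402,288). A 13 N vertical force suggests the lid's edge touches the underside of the finger linkage, so I raise the tool a little.

```bash
python3 - <<'E'
from h import *
import cv2
print(manip.get_force())
p=bx(.09,.243); manip.move_linear(p,rate=.05)
print(manip.get_ee_pos(),manip.get_force(),manip.get_time_s())
im=manip.camera("side"); cv2.imwrite("pics/f_side.png",cv2.resize(im[150:370,260:480,::-1],None,fx=2.7,fy=2.7,interpolation=cv2.INTER_CUBIC))
E
```

```text
[-0.51070162 -0.14466735 12.80010983]
[ 0.59771553 -0.20332046  0.24292684] [-0.06842007  0.41249737  0.49338803] 9.5083
```

View pics/f_side.png

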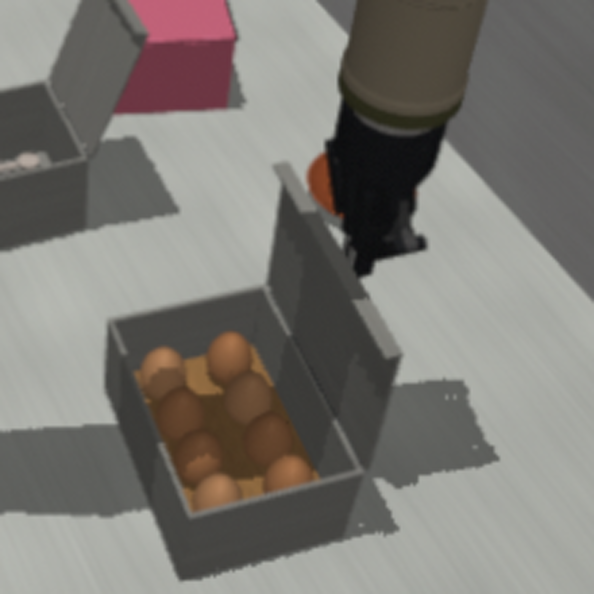

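```bash
python3 - <<'E'
from h import *
cr=lambda u:((u-[260,150])*2.7).round(0)
p=np.array([0.5977,-0.2033,0.2429])
print("tcp,tip",cr(proj("side",[p,p-[0,0,.017]])))
for a in(1.4,1.5,1.57,1.65,1.75):
    print(a,[cr(proj("side",boxpts(BOX,[[.075-.15*np.cos(a),y,.1+.15*np.sin(a)]]))[0]) for y in(.105,0,-.105)], "lip",[cr(proj("side",boxpts(BOX,[[.075-.15*np.cos(a)-.014*np.sin(a),y,.1+.15*np.sin(a)-.014*np.cos(a)]]))[0]) for y in(.105,0,-.105)])
E
```

```text
tcp,tip [[355. 256.]
 [351. 271.]]
1.4 [array([256., 171.]), array([308., 262.]), array([368., 367.])] lip [array([240., 177.]), array([291., 268.]), array([350., 373.])]
1.5 [array([273., 166.]), array([326., 257.]), array([387., 361.])] lip [array([257., 170.]), array([310., 261.]), array([369., 366.])]
1.57 [array([285., 164.]), array([339., 254.]), array([400., 357.])] lip [array([269., 167.]), array([322., 258.]), array([382., 361.])]
1.65 [array([298., 161.]), array([353., 251.]), array([415., 354.])] lip [array([283., 164.]), array([337., 254.]), array([398., 357.])]
1.75 [array([314., 160.]), array([370., 249.]), array([432., 351.])] lip [array([300., 161.]), array([354., 250.]), array([416., 353.])]
```

The lid is at about 1.58 rad, with the fingertip just behind it and the vertical load gone. I push the last 22 mm, past upright to about 1.4 rad.

```bash
python3 - <<'E'
from h import *
import cv2
manip.move_linear(bx(.070,.243),rate=.06)
print(manip.get_ee_pos(),manip.get_force(),manip.get_time_s())
im=manip.camera("side"); cv2.imwrite("pics/g_side.png",cv2.resize(im[150:370,260:480,::-1],None,fx=2.7,fy=2.7,interpolation=cv2.INTER_CUBIC))
E
```

```text
[ 0.57778283 -0.20100788  0.24319877] [-0.35830228  0.05947109 -0.21860805] 10.0417
```

View pics/g_side.png

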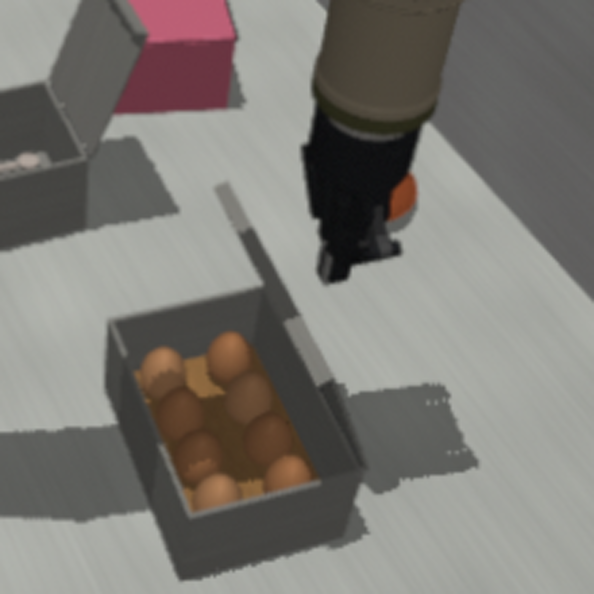

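The lid has left the finger and is falling on its own; its edge is at crop (220,187)–(330,380), well ahead of the fingertip at (335,275). I back off and let it fall.

```bash
python3 - <<'E'
from h import *
import cv2
manip.move_linear(bx(.10,.243),rate=.1)
manip.move_linear(bx(.12,.36),rate=.15)
manip.sleep(1.0)
print(manip.get_ee_pos(),manip.get_force(),manip.get_time_s())
im=manip.camera("side"); cv2.imwrite("pics/h_side.png",im[:,:,::-1])
a=0.0
L=[[.075-.15,y,.1] for y in(.105,-.105)]
print(proj("side",boxpts(BOX,L)))
E
```

```text
[ 0.62755857 -0.20689846  0.36001105] [-0.07137047 -0.08818837 -0.67057689] 12.4833
[[299.21368645 268.08922409]
 [329.63733609 342.27781292]]
```

View pics/h_side.png

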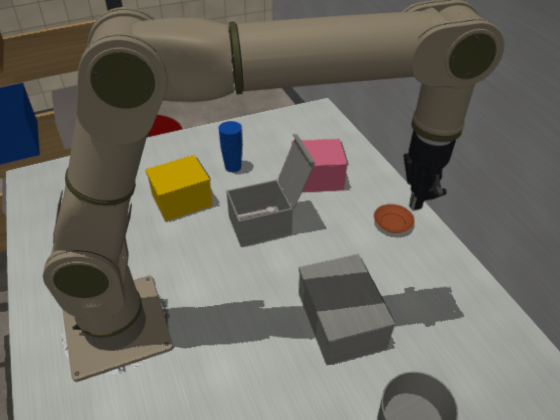

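The egg box is shut: its lid lies flat, with its front edge at (300,268)–(330,342), as predicted. The spoon lid still leans open at (297,170). The gripper is clear at z = 0.36.

```bash
python3 -c "
from rig import manip
manip.job_done(); print(manip.get_time_s())"
```

```text
the job is handed in; nothing more can be done
the job is handed in; nothing more can be done
```

The egg box is shut, the spoon box is still open, and I handed the job in at about 12.5 s. With the gripper closed, I pushed the egg lid from behind until it was just past upright. It then left the finger and swung shut by its own weight, with nothing pressing or carrying it down.

- **Last checks:** the final side picture shows the egg lid flat on its box, with its front edge within about 1 px of where a shut lid should be. The spoon lid leans open as before. The gripper was clear at z = 0.36 m, and the force reading was below 1 N.
- **One disagreement:** with the lid near upright, the wrist read about 13 N vertically. The lid's edge was probably touching the underside of the finger linkage. I raised the tool 15 mm, which cleared the force, before pushing the lid past upright. The reading was well under the 40 N limit.

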